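# Hang the brush holder on its screw

## Robot

A 6-joint arm with a two-finger parallel gripper is mounted at the origin on the work surface. World frame = base frame: x ahead of the robot, y to its left, z up, the work surface at z = 0. Lengths are in m, angles in rad, forces in N, time in s.
With the tool pointing down it reaches from about 0.35 to 0.725 m from the base axis. Payload 4.3 kg.
Tool frame: the origin (TCP) lies at the very end of the fingers, on their centre line; the grasp point (between the pads) lies bot.grip_point_offset behind it (bot.grip_point_offset is the distance from the TCP to the grasp point, in m); z points along the fingers, y is the line along which they close (so a half turn about z gives the same grasp; the last joint's range is limited). The gripper opens to 85 mm and grips with 20 to 120 N. Pads are 22 mm wide; open, the fingers measure 114 mm over their backs; the gripper's body (76 mm by 85 mm) begins 54 mm behind the grasp point. The pads swing forward as they close: fully open they stand 13 mm farther back than shut.
Start: joints at [-1.331, 0.377, 0.081, 1.274, 0, 1.46], TCP at [0.197, -0.54, 0.231] pointing down, gripper open.
Joint ranges: [-2.72, 2.72], [-0.84, 1.66], [-1.02, 1.22], [-1.77, 2.12], [-1.37, 1.28], [-3.14, 3.14]. Speed limits (rad/s): [2.57, 2.57, 3.14, 3.14, 3.14, 3.14].

## Interface

Orientations are given as a 3x3 rotation matrix whose columns are the frame's x, y, z axes.
In Python, from rig import bot, optics, job_done, spotter gives the robot as it stands.
- The arm moves only by the shell command python3 -m inch 'ROWS' [OPENING] [FORCE]. ROWS is JSON, a list of rows, each a list of 2 entries, a list of its own where there are three numbers: the shift along the tool's x, y, z in mm, then the turn about the tool's z in degrees. In form: [[[x, y, z], spin], ...]. A call has 1 to 8 rows; each row shifts and turns the commanded pose from where the row before left it, along the tool's axes as they then stand; what a row does not reach is not made up. A row lasts 1/8 s, in which the tool goes at most 62.5 mm and 10.7 degrees, less where a joint would pass 70% of its speed; a pose out of reach is approached as far as the arm can. A call is refused whole if a number of a shift passes 62.5 or a number of a turn 10.7, either way. A call with a gripper value outside its range is refused whole. OPENING is the finger opening in mm, from 0 to 85.4, set as the call begins (- or left out, the last holds). The fingers move at their own pace and stop on an object; FORCE is the grip in N (left out, the last holds). Time passes only in rows, so rows that do not move let the fingers close. It gives the time, the measured TCP pose, the force, the opening and the grip force at its end, in the units of the state.
- bot.state(): the state, without advancing time (a new reading comes with each control period).
- optics.read_camera(name): name is "scene" or "top"; returns (picture, depth): 480x640x3 uint8, red, green, blue; 480x640 float32, m along the optical axis (not along the pixel's ray), 0 where there is no reading.
- optics.get_calibration(name): a dict with "mtx" (3x3 intrinsics, pixels), "k1" (the pictures are not rectified: a ray, as slopes to the right and down, at radius r is drawn at 1 + k1 r^2 times it, then the intrinsics apply), "R" (3x3) and "t" (3): a world point X has camera coordinates R X + t. Camera axes: x right, y down, z forward; pixel columns grow to the right and rows downward; lengths in m; the calibration is good to about 2 mm. A picture is of the moment at which its call begins. get_calibration takes no time and is no camera call.
- job_done(): hands the job in; it is judged then, once.
Trained networks look in the newest picture that a camera, given by its name, has taken for a name from the list of things; names that differ only in an ending like _2 or _b are one class to them, and where a whole thing is asked for, a point or a joint stands for the part that bears it (a point fixed in the world has none). Each returns a list of dicts, best first, with "p" (0 to 1); they miss things now and then, are a little off and sometimes report something else, mostly with a low value. They report only what shows in the picture. A call takes as long as a camera call. They do not tell look-alikes from the thing itself.
- spotter.regions_of(thing, camera): "pixels" (480x640 bool, what is visible of it) and "box" ([left, top, right, bottom] in pixels, round what is visible of it).
The state is a dict: "clock": time; "qpos": joint angles; "qd": joint speeds; "effort": joint torques, N m; "position": TCP position; "orientation": TCP orientation; "wrist_force": force on the tool from outside, world axes, zero at the start; "wrist_torque": the same for the moment, N m; "finger_gap": opening from 0.0 (shut) to 1.0 (fully open); "finger_force": force on a finger pad.
Only numpy, scipy, OpenCV 4.12 (cv2) and the standard library are available. Lean on these libraries where they do the work, as an engineer would, in place of code of your own. Each camera call takes 0.05 s, during which the arm holds its last target. There are 200 camera calls.

## Task

Hang the blue brush holder on the upright board: fit the keyhole in its back plate over the screw head in the board's track, press the plate flush against the board, slide it gently down until the screw sits fully home at the top of the narrow slot, then let go so that it hangs upright. The screw's exact height is not known, so feel for it and never push hard against the board or its screw (it stands 40 N at most). Do not tip the holder over, and leave the other things where they are.

Things in the scene. Friction and masses are not known exactly. Their poses are not given: they have to be found in the camera images.
- grip (a point): centre of the light wooden block on top of the blue brush holder, the part to grasp from above across its 40 mm width; block 44 (x) x 40 (y) x 26 mm (z). Axes as the holder's: x from the back plate out over the tray (away from the board when hung), z up. The plate's back face lies 26 mm behind this point, its lower edge 103 mm below, its top edge 17 mm above. About 0.25 kg; held in the fingers, it can pivot a little under a push at the keyhole: grip it firmly, tap softly
- holder: the blue brush holder, standing upright on its drip tray at the start; origin at the lower edge of the plate's back face, on the centre line. Back plate 70 mm wide (y), 4 mm thick, 120 mm tall; tray at the foot 60 mm deep, 12 mm tall; keyhole on the centre line
- hole (a point): centre of the keyhole's round hole on the plate's back face: 64 mm above the plate's lower edge, 39 mm below the grip centre. About 16 mm wide and high with cut corners; it narrows upward through a 45-degree funnel into an upright slot 8 mm wide. The plate is solid below the hole and above the slot
- seat (a point): where the centre of the screw's 6 mm shank sits when home at the top end of the narrow slot: 18 mm above the hole's centre, 21 mm below the grip centre, on the plate's front face
- back (a point): point on the back face of the holder's plate, on its centre line, 60 mm above its lower edge; axes as the holder's
- track (a point): point on the board's front face, 140 mm above the table, on the centre line of the aluminium track with black groove. Axes as the board's: x out of the face, z up. The screw stands out along x on this centre line, at a height NOT measured: from 10 mm below to 10 mm above this point, firmly fixed. Shank 6 mm thick; brass head 12 mm across, from 8 to 13 mm off the board's face
- board: upright plywood board fixed to the table, 18 mm thick, 160 mm wide, 180 mm tall, with a foot on the robot's side; origin at the table surface under the middle of its thickness; its x axis points out of the face that carries track and screw (the far face, turned away from the robot)
- jar: white ceramic jar, 72 mm across and 100 mm tall, with brushes standing in it up to 185 mm (all one piece); origin at the centre of its underside; leave it alone
- bottle: clear plastic bottle, 52 mm across, 125 mm tall; origin at the centre of its underside; leave it alone
- weight: brass paperweight with a knob, 60 mm across, 70 mm tall; origin at the centre of its underside; leave it alone
- clips: grey divided tray 100 x 130 x 35 mm; origin at the centre of its underside; leave it alone
- folder: white bone folder lying flat, 140 x 22 x 6 mm; origin at the centre of its underside; leave it alone
- spatula: spatula lying flat; origin at the centre of its underside; leave it alone
Mind the look-alikes: they are no part of the job. What is shaped like the board but orange is not meant.

How it is judged:
By the outcome, as a careful person would: the job done as asked, in the order asked, and still so for the second after the job is handed in, with the robot touching nothing.
It also fails if it takes over 54 s, if anything falls off the work surface, if the arm or the gripper's body presses on something with over 40 N, if the wrist force passes 120 N, or if a joint passes its speed limit or range.

## Working session

There is one attempt and no reset: what is moved stays moved. The work goes in short steps, Python scripts to look and compute and a shell command to move; the robot and the scene stay as the last step left them, time stands still between calls to the robot, and variables do not carry over. Pictures are saved under pics/ and viewed, at most 10 in all, crops included, and the job is handed in when it is done.

```bash
ls; mkdir -p pics; cat > h.py <<'E'
import numpy as np, cv2
from rig import bot, optics, spotter
def cloud(name):
    im,d=optics.read_camera(name); c=optics.get_calibration(name)
    K=np.array(c["mtx"]);R=np.array(c["R"]);t=np.array(c["t"]);k=c["k1"]
    v,u=np.mgrid[:480,:640]
    pts=np.stack([u.ravel(),v.ravel()],1).astype(np.float64)[:,None]
    n=cv2.undistortPoints(pts,K,np.array([k,0,0,0.]))[:,0]
    z=d.ravel(); P=np.c_[n*z[:,None],z]
    W=((P-t)@R).reshape(480,640,3); W[d==0]=np.nan
    return im,d,W
def proj(name,X):
    c=optics.get_calibration(name)
    R=np.array(c["R"]);t=np.array(c["t"])
    r,_=cv2.Rodrigues(R)
    return cv2.projectPoints(np.atleast_2d(X).astype(float),r,t,np.array(c["mtx"]),np.array([c["k1"],0,0,0.]))[0][:,0]
E
python3 - <<'E'
from h import *
np.set_printoptions(precision=3,suppress=True)
s=bot.state();print(s["clock"],s["position"],s["orientation"],bot.grip_point_offset,s["wrist_force"])
for n in("scene","top"):
    im,d,W=cloud(n);cv2.imwrite(f"pics/{n}0.png",im[...,::-1]);np.savez(f"{n}0.npz",im=im,W=W)
    c=optics.get_calibration(n);print(n,-np.array(c["R"]).T@c["t"])
    for th in("holder","board","grip"):
        for r in spotter.regions_of(th,n):
            m=r["pixels"];print(n,th,round(r["p"],2),r["box"],np.nanmedian(W[m],0),np.nanmin(W[m],0),np.nanmax(W[m],0))
E
```

```text
pics
0.0 [ 0.197 -0.54   0.23 ] [[ 0.939  0.343 -0.   ]
 [ 0.343 -0.939  0.002]
 [ 0.    -0.002 -1.   ]] 0.0187 [-0.359  0.613  0.246]
scene [ 1.37  -0.323  0.65 ]
scene holder 0.8 [445.4, 206.3, 486.4, 272.8] [0.522 0.333 0.046] [ 0.33   0.297 -0.001] [0.576 0.503 0.122]
scene board 0.87 [256.9, 208.6, 343.4, 300.0] [ 0.497 -0.023  0.101] [ 0.15  -0.099 -0.001] [0.513 0.184 0.183]
scene board 0.85 [122.6, 198.2, 218.8, 280.9] [ 0.349 -0.239  0.11 ] [-0.049 -0.328 -0.002] [ 0.49  -0.132  0.184]
scene grip 0.57 [443.4, 205.3, 487.9, 272.7] [0.522 0.333 0.042] [ 0.32   0.189 -0.002] [0.713 0.51  0.127]
top [0.343 0.011 1.27 ]
top holder 0.87 [166.3, 226.4, 204.9, 262.1] [0.524 0.334 0.092] [ 0.496  0.299 -0.007] [0.578 0.394 0.124]
top board 0.81 [398.9, 315.3, 498.8, 383.0] [ 0.304 -0.232  0.014] [ 0.221 -0.352 -0.006] [ 0.374 -0.143  0.185]
top board 0.67 [300.6, 246.5, 386.0, 313.3] [ 0.457 -0.012  0.013] [ 0.38  -0.115 -0.006] [0.53  0.076 0.186]
top grip 0.86 [166.0, 229.6, 209.1, 260.3] [0.524 0.335 0.092] [ 0.496  0.299 -0.006] [0.581 0.402 0.124]
```

View pics/scene0.png

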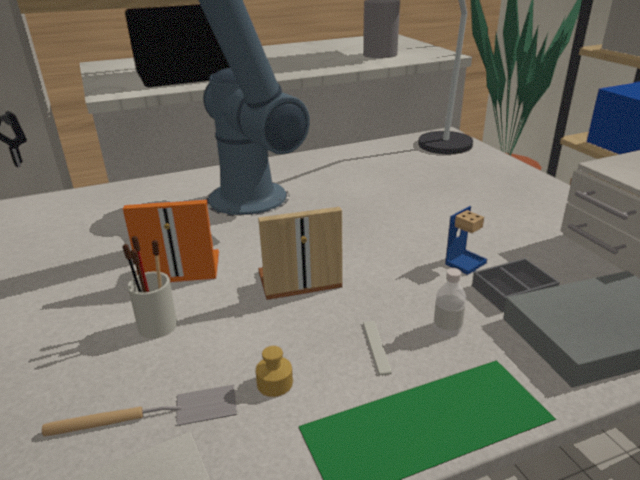

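View pics/top0.png

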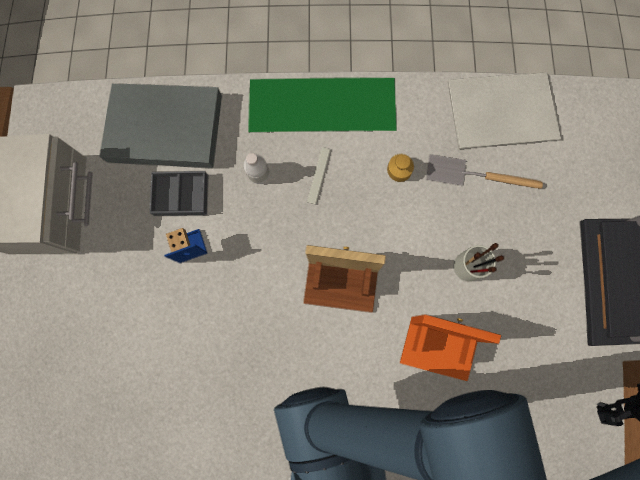

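The scene view shows the plywood board at about (300, 250), its screw near (304, 238), and the holder at (465, 240). The top view has the board at (343, 278) and the block at (177, 238). Next I fit the geometry.

```bash
python3 - <<'E'
from h import *
np.set_printoptions(precision=4,suppress=True)
S=np.load("scene0.npz");T=np.load("top0.npz")
hsv=lambda im:cv2.cvtColor(im,cv2.COLOR_RGB2HSV)
# board face from scene
W=S["W"][214:288,264:340];im=S["im"][214:288,264:340];h=hsv(im)
P=W.reshape(-1,3);ok=np.isfinite(P).all(1)&(P[:,2]>.03)&(P[:,2]<.175)&(P[:,0]>.46)&(P[:,0]<.54)
P=P[ok]
for _ in range(4):
    c=P.mean(0);n=np.linalg.svd(P-c,full_matrices=False)[2][2];n*=np.sign(n[0]);e=(P-c)@n;P=P[abs(e)<.004]
print("board n",n,"yaw",np.degrees(np.arctan2(n[1],n[0])),"c",c,"rms",e.std(),len(P))
n2=np.array([n[0],n[1],0]);n2/=np.linalg.norm(n2);lat=np.array([-n2[1],n2[0],0])
l=P@lat;print("lateral ext",np.percentile(l,[.5,99.5]),"mid",np.percentile(l,[.5,99.5]).mean(), "face d",np.median(P@n2))
A=S["W"].reshape(-1,3);col=S["im"].reshape(-1,3);hh=hsv(S["im"]).reshape(-1,3)
dd=A@n2-np.median(P@n2);mid=np.percentile(l,[.5,99.5]).mean()
f=(abs(dd)<.006)&(abs(A@lat-mid)<.06)&(A[:,2]>.04)&(A[:,2]<.17)
blk=f&(hh[:,2]<60); print("black groove lat",np.median(A[blk]@lat),blk.sum())
alu=f&(hh[:,1]<40)&(hh[:,2]>90); print("alu lat",np.median(A[alu]@lat),alu.sum())
v,u=np.where(((hh[:,1]>130)&(hh[:,2]>90)).reshape(480,640)[225:255,292:316]);print("brass px",np.c_[u+292,v+225][:30].tolist())
# top: board top face
A2=T["W"].reshape(-1,3);m=(A2[:,2]>.172)&(A2[:,2]<.192)&(A2[:,0]>.38)&(A2[:,0]<.56)&(abs(A2[:,1]+.02)<.12)
print("boardtop",cv2.minAreaRect((A2[m][:,:2]*1000).astype(np.float32)),m.sum(),np.median(A2[m],0))
tt=A2[m];print("top d range",np.percentile(tt@n2,[2,98]),"lat",np.percentile(tt@lat,[1,99]))
# holder
for nm,D in(("scene",S),("top",T)):
    B=D["W"].reshape(-1,3);h3=hsv(D["im"]).reshape(-1,3)
    near=(abs(B[:,0]-.53)<.08)&(abs(B[:,1]-.335)<.08)
    blue=near&(h3[:,0]>100)&(h3[:,0]<130)&(h3[:,1]>110)&(B[:,2]>.004)
    wood=near&(h3[:,0]<30)&(h3[:,1]>60)&(B[:,2]>.08)
    print(nm,"wood n",wood.sum(),np.median(B[wood],0),"blue",blue.sum())
    wt=wood&(B[:,2]>.108);print("  woodtop rect",cv2.minAreaRect((B[wt][:,:2]*1000).astype(np.float32)),np.median(B[wt],0))
    pl=blue&(B[:,2]>.03)&(B[:,2]<.115)
    if pl.sum()>20:
        Q=B[pl][:,:2]
        c=Q.mean(0);vv=np.linalg.svd(Q-c,full_matrices=False)
        print("  plate lat dir",vv[2][0],np.degrees(np.arctan2(*vv[2][0][::-1])),c,len(Q))
    tp=blue&(B[:,2]>.113);
    if tp.sum()>5: print("  platetop rect",cv2.minAreaRect((B[tp][:,:2]*1000).astype(np.float32)),tp.sum())
    ty=blue&(B[:,2]<.02);
    if ty.sum()>5: print("  tray rect",cv2.minAreaRect((B[ty][:,:2]*1000).astype(np.float32)),ty.sum())
c=S["im"][195:305,250:350];h=S["im"][195:285,430:500]
cv2.imwrite("pics/crop1.png",np.hstack([cv2.resize(c,(430,473),interpolation=3),cv2.resize(h,(368,473),interpolation=3)])[...,::-1])
c=T["im"][235:320,290:395];h=T["im"][215:275,150:225]
cv2.imwrite("pics/crop2.png",np.hstack([cv2.resize(c,(445,360)),cv2.resize(h,(355,360))])[...,::-1])
E
```

```text
board n [ 0.9904 -0.1383 -0.0006] yaw -7.949692156580401 c [ 0.4976 -0.0218  0.1038] rms 0.0016153823445795054 4749
lateral ext [-0.0281  0.123 ] mid 0.047447826330719714 face d 0.49576841311025643
black groove lat 0.049532159240713886 169
alu lat 0.044850302158377243 465
brass px [[302, 237], [303, 237], [304, 237], [302, 238], [303, 238], [304, 238], [305, 238], [302, 239], [303, 239], [305, 239]]
boardtop ((490.4988708496094, -16.75066375732422), (159.33432006835938, 19.003265380859375), 81.93384552001953) 741 [ 0.4901 -0.0173  0.1789]
top d range [0.4791 0.4967] lat [-0.0267  0.1293]
scene wood n 460 [0.5408 0.3314 0.112 ] blue 944
  woodtop rect ((532.4649047851562, 340.697265625), (46.11518096923828, 44.20641326904297), 22.819473266601562) [0.5377 0.3361 0.116 ]
  plate lat dir [ 0.3389 -0.9408] -70.19231309469691 [0.5132 0.3247] 333
  platetop rect ((510.6987609863281, 330.4209289550781), (5.3057026863098145, 65.05975341796875), 20.712247848510742) 35
  tray rect ((536.5955200195312, 341.4569091796875), (59.67491149902344, 74.89639282226562), 19.550588607788086) 512
top wood n 363 [0.5345 0.3403 0.1149] blue 495
  woodtop rect ((534.1160278320312, 342.0367736816406), (42.50714111328125, 40.00957107543945), 20.680280685424805) [0.5342 0.3414 0.1151]
  plate lat dir [-0.3315  0.9434] 109.36145584184939 [0.5095 0.3307] 261
  platetop rect ((510.23919677734375, 332.2467346191406), (5.018631935119629, 68.25360107421875), 19.472946166992188) 74
  tray rect ((536.9224243164062, 339.82855224609375), (62.56931686401367, 63.852210998535156), 16.50374984741211) 148
```

View pics/crop1.png

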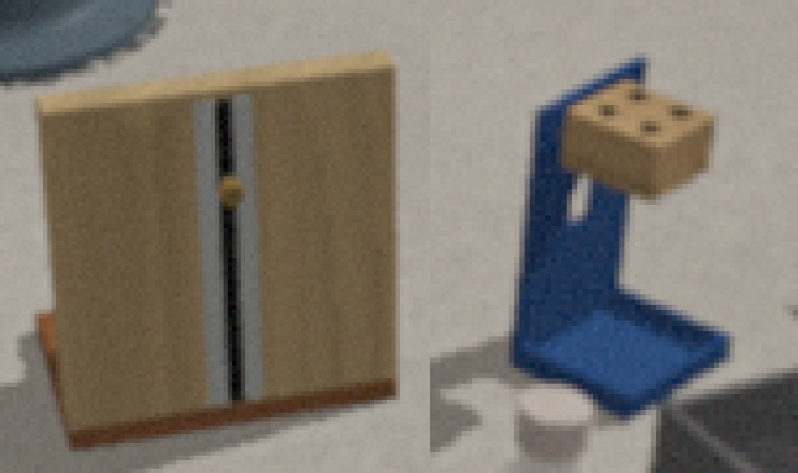

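View pics/crop2.png

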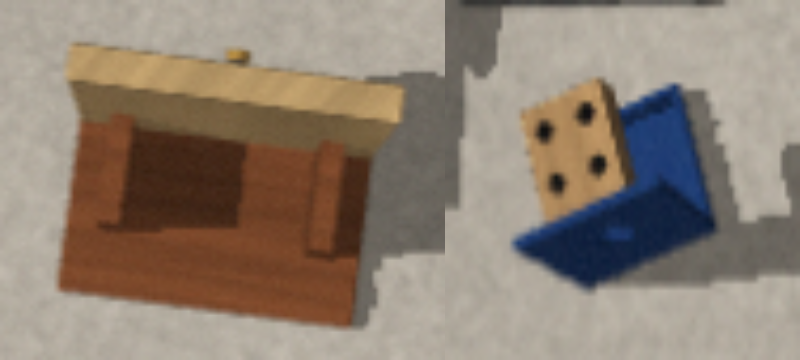

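The crops agree: the screw head is near scene pixel (303.5, 239) and top pixel (346, 248), and the holder's keyhole is visible. Holder yaw is about 20° and board yaw about -8°. Next I compute the screw's lateral position and height, and begin turning the gripper 180° so the last joint stays within range.

```bash
python3 - <<'E'
from h import *
np.set_printoptions(precision=4,suppress=True)
S=np.load("scene0.npz");T=np.load("top0.npz")
a=np.radians(-8);n=np.array([np.cos(a),np.sin(a),0]);lat=np.array([-n[1],n[0],0])
W=S["W"];P=W[214:288,264:340].reshape(-1,3);P=P[np.isfinite(P).all(1)&(P[:,2]>.03)&(P[:,2]<.175)&(P[:,0]>.46)&(P[:,0]<.54)]
d=np.median(P@n);print("face d",d,"by height",[np.median(P[(P[:,2]>z)&(P[:,2]<z+.03)]@n) for z in(.03,.08,.13)],"by lat",[np.median(P[(P@lat>l)&(P@lat<l+.03)]@n) for l in(-.02,.02,.05,.08)])
def ray(name,u,v):
    c=optics.get_calibration(name);q=cv2.undistortPoints(np.array([[[u,v]]],float),np.array(c["mtx"]),np.array([c["k1"],0,0,0.]))[0,0]
    R=np.array(c["R"]);return -R.T@c["t"],R.T@np.array([q[0],q[1],1])
o,r=ray("scene",303.4,239.0);
for off in(.0105,.013):
    X=o+r*((d+off-o@n)/(r@n));print("screw scene: lat",X@lat,"z",X[2],X)
# brass blob by saturation relative to surroundings
im=S["im"][229:249,296:312].astype(int);s=im[...,0]-im[...,2]
for row in s: print(row)
o,r=ray("top",345.9,247.8)
X=o+r*((.142-o[2])/r[2]);print("screw top lat",X@lat,"d off",X@n-d)
# track pixel centre per row -> lat on the face plane
g=S["im"].astype(int).sum(2)
for v in range(222,285,6):
    u0=300;seg=g[v,292:316];k=seg<220
    if k.any() and k.sum()>1:
        u=292+np.average(np.where(k)[0],weights=(220-seg)[k]);o,r=ray("scene",u,v);X=o+r*((d-o@n)/(r@n));print(v,round(u,1),"track lat",round(X@lat,4),"z",round(X[2],3))
for th in("bottle","weight","jar","clips","folder"):
    r=spotter.regions_of(th,"top")
    if r: print(th,r[0]["p"],np.nanmedian(T["W"][r[0]["pixels"]],0))
E
python3 -m inch '[[[0,0,-10],-10],[[0,0,-10],-10],[[0,0,-10],-10],[[0,0,-10],-10],[[0,0,-10],-10],[[0,0,0],-10],[[0,0,0],-10],[[0,0,0],-10]]' 85
```

```text
face d 0.4957364274728565 by height [np.float64(0.49569064417986974), np.float64(0.4956997284970001), np.float64(0.4957682862756937)] by lat [np.float64(0.4956238008316045), np.float64(0.49597603491376985), np.float64(0.4960955680874907), np.float64(0.49559247208978596)]
screw scene: lat 0.05018907928361807 z 0.1342207893194789 [ 0.5083 -0.0208  0.1342]
screw scene: lat 0.049688236511058595 z 0.135661822372398 [ 0.5107 -0.0216  0.1357]
[ 3  0  1  0  3 -4  0  0  4  4  4  1  7 32 42 44]
[ 5  1  4  0 -1  1  2  2 -2  2  3  2 10 26 45 45]
[ 7  1  0  4 -1  4 -3  2 -3  1  3  2 10 28 37 44]
[ 5  1  2  1  0 -1  0 -2  6  1  2  4  9 32 42 39]
[ 5  1  2  3  2  7  0  1 -1  3  3  0  8 32 42 43]
[ 4  2  2  0  3 -5  3 -8 -4  1  1  3  8 26 40 45]
[ 6  2  3  2 -3 -1 17 22 12  3  5  4  6 23 41 42]
[ 5  1  1  2  5 19 44 53 48 21  4  4  6 22 40 44]
[ 5  2  1  1  8 44 70 70 74 55 22  2  3 22 35 41]
[ 9  1  3  6 16 50 65 69 65 65 40 10  5 24 34 40]
[12  2  0  5 13 45 58 50 49 48 41 14  5 24 38 44]
[10  2 -1  4 10 37 45 43 39 36 29 11  7 22 37 38]
[12  3  2  3  1 29 48 43 44 35 20  5  3 19 36 41]
[12  3  1 
[... 424 characters left out ...]
.4 track lat 0.0499 z 0.165
228 301.7 track lat 0.05 z 0.153
234 302.1 track lat 0.0502 z 0.14
240 303.5 track lat 0.0524 z 0.126
246 302.6 track lat 0.05 z 0.113
252 302.8 track lat 0.0499 z 0.099
258 303.1 track lat 0.05 z 0.086
264 303.4 track lat 0.0499 z 0.072
270 303.7 track lat 0.0502 z 0.058
276 304.0 track lat 0.0502 z 0.043
282 304.3 track lat 0.0503 z 0.029
bottle 0.82 [0.6993 0.1755 0.0823]
weight 0.61 [ 0.7083 -0.1489  0.0372]
clips 0.7 [0.6626 0.3677 0.0065]
folder 0.6 [0.7047 0.0397 0.005 ]
clock: 1.65
position: [0.1971, -0.5402, 0.2814]
orientation: [[-0.18, 0.984, 0.0], [0.984, 0.18, -0.0], [-0.0, 0.0, -1.0]]
wrist_force: [-0.8, 0.3, -0.1]
finger_gap: 0.995
finger_force: 0.0
```

```bash
python3 -m inch '[[[0,0,0],-10],[[0,0,0],-10],[[0,0,0],-10],[[0,0,0],-10],[[0,0,0],-10],[[0,0,0],-10],[[0,0,0],-10],[[0,0,0],-10]]'; python3 -m inch '[[[0,0,0],-10],[[0,0,0],-10]]'
cat > to.py <<'E'
import sys;from h import *
s=bot.state();R=np.array(s["orientation"]);p=np.array(s["position"])
np.set_printoptions(precision=1,suppress=True)
print("pos",p*1000,"x-yaw %.2f"%np.degrees(np.arctan2(R[1,0],R[0,0])),"q",np.array(s["qpos"]).round(2),"t",s["clock"])
for a in sys.argv[1:]:
    w=np.array(eval(a));print(a,"tool shift mm",(R.T@(w-p))*1000);p=w
E
python3 to.py .45,-.35,.29 .56,0,.29 .534,.342,.2 .534,.342,.082
```

```text
clock: 2.65
position: [0.1971, -0.5402, 0.2814]
orientation: [[-1.0, -0.006, 0.0], [-0.006, 1.0, -0.0], [-0.0, -0.0, -1.0]]
wrist_force: [-0.1, -0.4, -0.3]
finger_gap: 0.998
finger_force: 0.0
clock: 2.9
position: [0.1971, -0.5402, 0.2814]
orientation: [[-0.937, -0.348, 0.0], [-0.348, 0.937, -0.0], [0.0, -0.0, -1.0]]
wrist_force: [0.1, -0.7, 0.0]
finger_gap: 0.991
finger_force: 0.0
pos [ 197.1 -540.2  281.4] x-yaw -159.63 q [-1.3  0.4  0.2  1.4 -0.  -1.7] t 2.9
.45,-.35,.29 tool shift mm [-303.3   90.3   -8.6]
.56,0,.29 tool shift mm [-225.   289.8   -0.1]
.534,.342,.2 tool shift mm [-94.7 329.7  89.9]
.534,.342,.082 tool shift mm [ -0.   0. 118.]
```

```bash
python3 -m inch '[[[-50,15,-2],0],[[-50,15,-2],0],[[-50,15,-2],0],[[-50,15,-2],0],[[-50,15,0],0],[[-53,15,0],0],[[-45,40,0],0],[[-45,50,0],0]]'; python3 -m inch '[[[-45,50,0],0],[[-45,50,0],0],[[-45,50,0],0],[[-20,50,0],0],[[-16,55,0],0],[[-16,55,0],0],[[-16,55,20],0],[[-16,55,30],0]]'
python3 to.py .534,.342,.2 .534,.342,.082
```

```text
clock: 3.9
position: [0.504, -0.2394, 0.289]
orientation: [[-0.94, -0.342, 0.0], [-0.342, 0.94, -0.0], [-0.0, -0.0, -1.0]]
wrist_force: [0.4, 0.2, 0.8]
finger_gap: 0.992
finger_force: 0.0
clock: 4.9
position: [0.56, 0.2158, 0.2409]
orientation: [[-0.939, -0.343, 0.003], [-0.343, 0.939, 0.001], [-0.003, -0.0, -1.0]]
wrist_force: [1.8, -0.7, 0.4]
finger_gap: 0.993
finger_force: 0.0
pos [560.  215.8 240.9] x-yaw -159.95 q [ 0.3  0.4  0.2  1.3 -0.  -0.1] t 4.9
.534,.342,.2 tool shift mm [-18.7 127.5  40.9]
.534,.342,.082 tool shift mm [  0.4   0.1 118. ]
```

```bash
python3 -m inch '[[[-6,42,10],0],[[-6,42,15],0],[[-6,40,15],0],[[0,0,0],0],[[0,0,0],0]]'; python3 to.py .534,.342,.16 .534,.342,.082
```

```text
clock: 5.52
position: [0.5339, 0.3359, 0.2004]
orientation: [[-0.939, -0.343, 0.0], [-0.343, 0.939, -0.001], [0.0, -0.001, -1.0]]
wrist_force: [-0.4, 0.5, -0.3]
finger_gap: 0.993
finger_force: 0.0
pos [533.9 335.9 200.4] x-yaw -159.95 q [ 0.5  0.5  0.2  1.3 -0.   0.1] t 5.525
.534,.342,.16 tool shift mm [-2.2  5.7 40.3]
.534,.342,.082 tool shift mm [-0.   0.1 78. ]
```

```bash
python3 -m inch '[[[-2,3,20],0],[[0,2.7,25],0],[[0,0,25],0],[[0,0,25],0],[[0,0,15],0],[[0,0,8.3],0],[[0,0,0],0],[[0,0,0],0]]'; python3 -m inch '[[[0,0,0],0],[[0,0,0],0],[[0,0,0],0],[[0,0,0],0],[[0,0,0],0],[[0,0,0],0]]' 30 80; python3 to.py
```

```text
clock: 6.52
position: [0.5345, 0.3426, 0.083]
orientation: [[-0.939, -0.343, 0.002], [-0.343, 0.939, 0.001], [-0.002, 0.0, -1.0]]
wrist_force: [0.3, 0.9, -0.1]
finger_gap: 0.991
finger_force: 0.0
clock: 7.28
position: [0.5341, 0.3428, 0.0826]
orientation: [[-0.939, -0.343, 0.001], [-0.343, 0.939, 0.001], [-0.001, 0.001, -1.0]]
wrist_force: [-1.1, 2.0, 5.2]
finger_gap: 0.458
finger_force: 81.2
pos [534.1 342.8  82.6] x-yaw -159.95 q [ 0.5  0.6 -0.   1.   0.   0.1] t 7.275
```

```bash
python3 -m inch '[[[0,0,-4],0],[[0,0,-10],0],[[0,0,-20],0],[[0,0,-30],0],[[0,0,-30],0],[[0,0,-16],0],[[0,0,0],0]]' - 110; python3 -m inch '[[[0,0,0],4],[[0,0,0],8],[[0,0,0],8],[[0,0,0],8],[[0,0,0],0]]'; python3 to.py .575,.2,.194 .5682,-.0292,.194
```

```text
clock: 8.15
position: [0.5345, 0.3424, 0.1934]
orientation: [[-0.94, -0.343, 0.002], [-0.343, 0.94, 0.001], [-0.002, -0.0, -1.0]]
wrist_force: [-0.1, 0.2, -3.3]
finger_gap: 0.454
finger_force: 110.6
clock: 8.78
position: [0.533, 0.3417, 0.1904]
orientation: [[-0.991, 0.137, -0.002], [0.137, 0.991, -0.002], [0.002, -0.002, -1.0]]
wrist_force: [-0.6, 1.1, -2.1]
finger_gap: 0.458
finger_force: 110.4
pos [533.  341.7 190.4] x-yaw 172.13 q [ 0.5  0.5  0.2  1.2 -0.   0.6] t 8.775
.575,.2,.194 tool shift mm [ -61.  -134.6   -3.4]
.5682,-.0292,.194 tool shift mm [ -24.7 -228.     0.4]
```

```bash
python3 -m inch '[[[-10,-15,0],0],[[-17,-30,0],0],[[-17,-35,-1],0],[[-17,-40,-1],0],[[-10,-40,-1],0],[[-5,-40,0],0],[[-4,-40,0],0],[[-4,-40,0],0]]';  python3 -m inch '[[[-2,-35,0],0],[[0,-28,0],0],[[0,-15,0],0],[[0,-5,0],0],[[0,0,0],0],[[0,0,0],0]]'; python3 - <<'E'
from h import *
np.set_printoptions(precision=4,suppress=True)
for n in("scene","top"):
    im,d,W=cloud(n);np.savez(f"{n}1.npz",im=im,W=W)
    cv2.imwrite(f"pics/{n}1.png",im[...,::-1])
    h=cv2.cvtColor(im,cv2.COLOR_RGB2HSV).reshape(-1,3);B=W.reshape(-1,3)
    near=(abs(B[:,0]-.57)<.1)&(abs(B[:,1]+.03)<.1)&(B[:,2]>.03)
    blue=near&(h[:,0]>100)&(h[:,0]<130)&(h[:,1]>110)
    a=np.radians(-8);nn=np.array([np.cos(a),np.sin(a),0]);l=np.array([-nn[1],nn[0],0])
    Q=B[blue];Q=np.c_[Q@nn-.4957,Q@l-.0502,Q[:,2]]
    print(n,len(Q),"min",np.percentile(Q,1,0),"max",np.percentile(Q,99,0))
E
python3 to.py .5682,-.0292,.194
python3 - <<'E'
import cv2
a=cv2.imread("pics/scene1.png")[150:320,220:400];b=cv2.imread("pics/top1.png")[200:330,270:410]
cv2.imwrite("pics/c3.png",cv2.hconcat([cv2.resize(a,(400,378)),cv2.resize(b,(400,378))]))
E
```

```text
clock: 9.78
position: [0.5779, 0.0508, 0.1948]
orientation: [[-0.99, 0.138, -0.0], [0.138, 0.99, -0.001], [0.0, -0.001, -1.0]]
wrist_force: [1.6, 0.1, -3.2]
finger_gap: 0.452
finger_force: 110.7
clock: 10.52
position: [0.5687, -0.0282, 0.195]
orientation: [[-0.991, 0.137, 0.0], [0.137, 0.991, 0.0], [-0.0, 0.0, -1.0]]
wrist_force: [-0.4, 1.2, -2.6]
finger_gap: 0.451
finger_force: 110.9
scene 1852 min [ 0.0438 -0.0342  0.1148] max [0.1074 0.0333 0.3603]
pos [568.7 -28.3 195. ] x-yaw 172.12 q [-0.2  0.4 -0.   1.2  0.  -0. ] t 10.625
.5682,-.0292,.194 tool shift mm [ 0.4 -1.   1. ]Traceback (most recent call last):
  File "<stdin>", line 11, in <module>
    return _quantile_unchecked(
        a, q, axis, out, overwrite_input, method, keepdims, weights)
    return _ureduce(a,
                    func=_quantile_ureduce_func,
    ...<5 lines>...
                    overwrite_input=overwrite_input,
                    method=method)
    r = func(a, **kwargs)
    result = _quantile(arr,
                       quantiles=q,
    ...<2 lines>...
                       out=out,
                       weights=wgt)
    slices_having_nans = np.isnan(arr[-1, ...])
                                  ~~~^^^^^^^^^
IndexError: index -1 is out of bounds for axis 0 with size 0
```

View pics/c3.png

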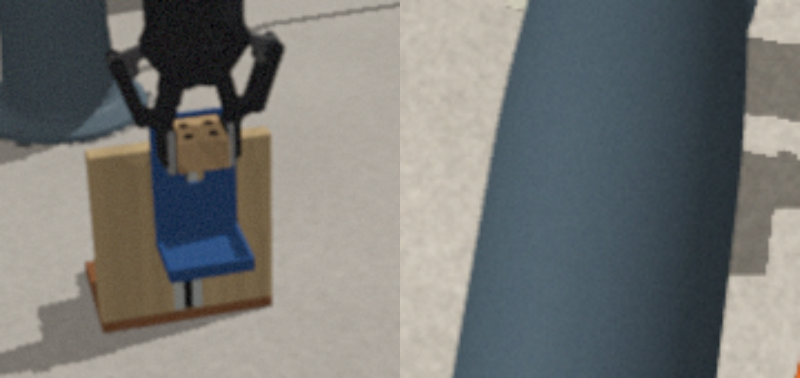

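The scene crop shows the holder upright in the fingers in front of the board, with the track visible below it; the arm blocks the top view. Next I measure the plate against the track in this one camera, so calibration errors cancel.

```bash
cat > meas.py <<'E'
from h import *
import sys
np.set_printoptions(precision=4,suppress=True)
n="scene";im,d,W=cloud(n);cv2.imwrite(f"pics/{sys.argv[1]}.png",im[...,::-1])
s=bot.state();p=np.array(s["position"])
h=cv2.cvtColor(im,cv2.COLOR_RGB2HSV);B=W
a=np.radians(-8);nn=np.array([np.cos(a),np.sin(a),0]);l=np.array([-nn[1],nn[0],0])
C=np.stack([B@nn-.4957,B@l-.0501,B[...,2]],-1)
tcp=np.array([p@nn-.4957,p@l-.0501,p[2]]);print("tcp board frame",tcp)
blue=(h[...,0]>100)&(h[...,0]<130)&(h[...,1]>110)&np.isfinite(C[...,0])&(abs(C[...,1])<.06)
C0=C-[tcp[0],tcp[1],tcp[2]]
pl=blue&(C0[...,0]<-.013)&(C0[...,0]>-.035)&(C0[...,2]>-.06)&(C0[...,2]<.0)
Q=C0[pl];A=np.c_[np.ones(len(Q)),Q[:,1],Q[:,2]+.03]
k=np.linalg.lstsq(A,Q[:,0],rcond=None)[0];print("plate front rel tcp x",k[0],"yaw deg",-np.degrees(k[1]),"pitch deg (x per z)",np.degrees(k[2]),len(Q))
# intersect edge rays with plate front plane using pixel edges per row
c=optics.get_calibration(n);K=np.array(c["mtx"]);R=np.array(c["R"]);o=-R.T@c["t"]
def ray(u,v,x):
    q=cv2.undistortPoints(np.array([[[u,v]]],float),K,np.array([c["k1"],0,0,0.]))[0,0];r=R.T@np.array([q[0],q[1],1])
    X=o+r*((x+.4957-o@nn)/(r@nn));return X@l-.0501,X[2]
E=[]
bl=im[...,2].astype(float)-im[...,0]
for v in np.unique(np.where(pl)[0]):
    us=np.where(pl[v])[0]
    if len(us)<20: continue
    th=np.median(bl[v,us])/2
    L,Rr=us.min(),us.max()
    def sub(u,st):
        while bl[v,u]>th: u+=st
        return u-st*(th-bl[v,u])/(bl[v,u-st]-bl[v,u])
    a1=ray(sub(L,-1),v,tcp[0]-.022);a2=ray(sub(Rr,1),v,tcp[0]-.022);E.append([a1[1],a1[0],a2[0],(a1[0]+a2[0])/2])
E=np.array(E);w=E[:,2]-E[:,1];E=E[abs(w-np.median(w))<.003]
print("width",np.median(E[:,2]-E[:,1]),"centre lat (track=0)",np.median(E[:,3]),"minus tcp",np.median(E[:,3])-tcp[1],"roll deg (lat per z)",np.degrees(np.polyfit(E[:,0],E[:,3],1)[0]),len(E))
wood=(h[...,0]<30)&(h[...,1]>60)&np.isfinite(C[...,0])&(abs(C0[...,1])<.03)&(abs(C0[...,0])<.04)&(C0[...,2]>0)
print("wood z max rel",np.percentile(C0[wood][:,2],[2,98]),"blue z",np.percentile(C0[blue&(abs(C0[...,0])<.05)&(C0[...,2]<.06)][:,2],[.5,99.5]))
E
python3 meas.py s2
```

```text
tcp board frame [0.0714 0.001  0.195 ]
plate front rel tcp x -0.024289307784031565 yaw deg -0.698307234296119 pitch deg (x per z) 0.42418258876015313 747
width 0.06793678245600565 centre lat (track=0) -0.00039544953894103153 minus tcp -0.001346551852047644 roll deg (lat per z) -0.2588924190493972 20
wood z max rel [0.0095 0.1509] blue z [-0.0804  0.038 ]
```

```bash
python3 -m inch '[[[0,0.3,10],0],[[0,0,16],0],[[0,0,12],0],[[0,0,4],0],[[7,0,0],0],[[10,0,0],0],[[8,0,0],0],[[0,0,0],0]]'; python3 meas.py s3
```

```text
clock: 11.68
position: [0.5432, -0.0252, 0.1534]
orientation: [[-0.99, 0.138, 0.0], [0.138, 0.99, -0.0], [-0.0, -0.0, -1.0]]
wrist_force: [0.5, -0.3, -4.1]
finger_gap: 0.455
finger_force: 110.9
tcp board frame [0.0463 0.0005 0.1534]
plate front rel tcp x -0.024857980702937068 yaw deg -0.44465388590992516 pitch deg (x per z) 0.1317607209600308 660
width 0.06783575700030912 centre lat (track=0) -0.000869613233812485 minus tcp -0.0013530790054003781 roll deg (lat per z) -0.4600942144376555 18
wood z max rel [0.0096 0.141 ] blue z [-0.0804  0.0378]
```

```bash
python3 -m inch '[[[2,0.4,0],0],[[1.5,0.3,0],0],[[1,0,0],0],[[0.5,0,0],0],[[0,0,0],0]]'; python3 -m inch '[[[1,0,0],0],[[1,0,0],0],[[0,0,0],0]]';  python3 -m inch '[[[1,0,0],0],[[0.5,0,0],0],[[0,0,0],0]]'
```

```text
clock: 12.35
position: [0.5391, -0.024, 0.153]
orientation: [[-0.99, 0.138, -0.0], [0.138, 0.99, -0.0], [0.0, -0.0, -1.0]]
wrist_force: [0.8, 0.1, -3.1]
finger_gap: 0.455
finger_force: 110.9
clock: 12.72
position: [0.537, -0.0237, 0.153]
orientation: [[-0.99, 0.138, -0.0], [0.138, 0.99, -0.0], [0.0, -0.0, -1.0]]
wrist_force: [-0.2, 0.4, -2.9]
finger_gap: 0.453
finger_force: 110.9
clock: 13.1
position: [0.5355, -0.0235, 0.153]
orientation: [[-0.99, 0.138, -0.0], [0.138, 0.99, -0.0], [0.0, -0.0, -1.0]]
wrist_force: [0.0, -0.2, -3.0]
finger_gap: 0.45
finger_force: 110.9
```

```bash
for i in 1; do python3 -m inch '[[[1,0,0],0],[[1,0,0],0],[[0,0,0],0]]' | grep -E "pos|wrist"; done; python3 -m inch '[[[1,0,0],0],[[1,0,0],0],[[0,0,0],0]]'| grep -E "pos|wrist"; python3 to.py
```

```text
position: [0.5335, -0.0232, 0.153]
wrist_force: [-0.2, 0.4, -2.6]
position: [0.5315, -0.0229, 0.153]
wrist_force: [-0.1, -0.3, -2.6]
pos [531.5 -22.9 153. ] x-yaw 172.04 q [-0.2  0.3 -0.2  1.1 -0.  -0. ] t 13.85
```

The plate is already 5 mm past where the head would have blocked it, with no contact force, so the head is entering the hole. I keep advancing towards flush.

```bash
python3 -m inch '[[[1,0,0],0],[[1,0,0],0],[[1,0,0],0],[[0,0,0],0]]' | grep -E "pos|wrist";  python3 -m inch '[[[1,0,0],0],[[1,0,0],0],[[0,0,0],0]]'| grep -E "pos|wrist"; python3 to.py
```

```text
position: [0.5286, -0.0225, 0.153]
wrist_force: [0.5, -1.1, -3.2]
position: [0.5266, -0.0223, 0.153]
wrist_force: [-0.1, 0.2, -2.2]
pos [526.6 -22.3 153. ] x-yaw 172.04 q [-0.2  0.3 -0.2  1.  -0.  -0. ] t 14.725
```

```bash
python3 -m inch '[[[1,0,0],0],[[0.5,0,0],0],[[0,0,0],0]]' | grep -E "pos|wrist";  python3 -m inch '[[[0.5,0,0],0],[[0.5,0,0],0],[[0,0,0],0]]'| grep -E "pos|wrist";python3 -m inch '[[[0.5,0,0],0],[[0,0,0],0]]'| grep -E "pos|wrist"
```

```text
position: [0.5263, -0.0222, 0.1532]
wrist_force: [4.5, -1.1, -4.7]
position: [0.5263, -0.0221, 0.1534]
wrist_force: [7.0, -0.8, -6.6]
position: [0.5263, -0.0221, 0.1535]
wrist_force: [8.1, -1.0, -8.3]
```

Contact at 8 N, about 12 mm deeper than a blocked head would allow, so the plate is flush. I ease the pressure slightly and slide down.

```bash
python3 -m inch '[[[-0.8,0,0.5],0],[[0,0,1.5],0],[[0,0,1.5],0],[[0,0,0],0]]' | grep -E "pos|wrist";  python3 -m inch '[[[0,0,1.5],0],[[0,0,1.5],0],[[0,0,0],0]]'| grep -E "pos|wrist"; python3 to.py
```

```text
position: [0.5263, -0.0224, 0.1505]
wrist_force: [6.5, -1.5, -0.8]
position: [0.5263, -0.0224, 0.1476]
wrist_force: [5.0, -0.8, -1.3]
pos [526.3 -22.4 147.6] x-yaw 172.05 q [-0.2  0.3 -0.2  1.  -0.  -0. ] t 16.6
```

```bash
python3 -m inch '[[[0,0,1.5],0],[[0,0,1.5],0],[[0,0,0],0]]' | grep -E "pos|wrist";  python3 -m inch '[[[0,0,1.5],0],[[0,0,1.5],0],[[0,0,0],0]]'| grep -E "pos|wrist"; python3 to.py
```

```text
position: [0.5263, -0.0225, 0.1446]
wrist_force: [6.1, -1.8, -0.9]
position: [0.5263, -0.0225, 0.1416]
wrist_force: [6.4, -1.1, -1.2]
pos [526.3 -22.5 141.6] x-yaw 172.05 q [-0.2  0.3 -0.2  1.  -0.  -0. ] t 17.35
```

```bash
python3 -m inch '[[[0,0,1],0],[[0,0,1],0],[[0,0,0],0]]' | grep -E "pos|wrist";  python3 -m inch '[[[0,0,1],0],[[0,0,1],0],[[0,0,0],0]]'| grep -E "pos|wrist"; python3 to.py
```

```text
position: [0.5263, -0.0225, 0.1396]
wrist_force: [4.6, -0.9, -0.3]
position: [0.5263, -0.0225, 0.1376]
wrist_force: [5.4, -2.3, -1.4]
pos [526.3 -22.5 137.6] x-yaw 172.05 q [-0.2  0.3 -0.2  1.  -0.  -0. ] t 18.1
```

```bash
python3 -m inch '[[[0,0,1],0],[[0,0,0],0]]' | grep -E "pos|wrist";  python3 -m inch '[[[0,0,1],0],[[0,0,0],0]]'| grep -E "pos|wrist"; python3 -m inch '[[[0,0,0.7],0],[[0,0,0],0]]'| grep -E "pos|wrist"
```

```text
position: [0.5263, -0.0225, 0.1366]
wrist_force: [5.2, -0.7, -1.3]
position: [0.5263, -0.0225, 0.1357]
wrist_force: [4.6, -1.4, -0.1]
position: [0.5263, -0.0225, 0.135]
wrist_force: [5.9, -1.3, 0.2]
```

```bash
for k in 1; do python3 -m inch '[[[0,0,0.8],0],[[0,0,0],0]]' | grep -E "pos|wrist";  python3 -m inch '[[[0,0,0.8],0],[[0,0,0],0]]'| grep -E "pos|wrist"; python3 -m inch '[[[0,0,0.8],0],[[0,0,0],0]]'| grep -E "pos|wrist"; done
```

```text
position: [0.5263, -0.0225, 0.1342]
wrist_force: [6.0, -2.1, -0.3]
position: [0.5263, -0.0224, 0.1337]
wrist_force: [5.3, -1.1, 3.9]
position: [0.5264, -0.0225, 0.1334]
wrist_force: [3.2, -0.7, 7.2]
```

```bash
python3 -m inch '[[[0,0,0.8],0],[[0,0,0],0],[[0,0,0],0]]'| grep -E "pos|wrist"; python3 meas.py s4; python3 -c "
import cv2
a=cv2.imread('pics/s4.png')[150:320,220:400];cv2.imwrite('pics/c4.png',cv2.resize(a,(630,595),interpolation=3))"
```

```text
position: [0.5264, -0.0225, 0.1332]
wrist_force: [3.0, -1.5, 10.9]
tcp board frame [0.0287 0.0009 0.1332]
plate front rel tcp x -0.02433731670655189 yaw deg -0.3046072385376671 pitch deg (x per z) 0.3610856120887977 622
width 0.06755709002917268 centre lat (track=0) -0.00045700637315789633 minus tcp -0.00138412135194773 roll deg (lat per z) -0.003583052096050528 17
wood z max rel [0.0102 0.1187] blue z [-0.0803  0.0402]
```

View pics/c4.png

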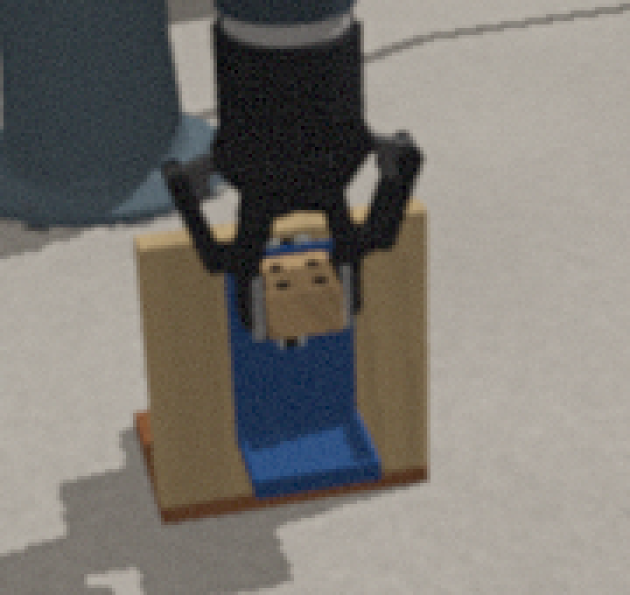

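The screw is home: at TCP z ≈ 0.1335, 19 mm below the entry, force rises from 0 to 11 N, the plate is straight and groove shows in the hole. I relieve most of the down-push and let go.

```bash
python3 -m inch '[[[0,0,-0.7],0],[[0,0,-0.6],0],[[0,0,0],0]]' - 40 | grep -E "pos|wrist"; python3 -m inch '[[[0,0,0],0],[[0,0,0],0],[[0,0,0],0]]' - 20 | grep -E "pos|wrist|force";python3 -m inch '[[[0,0,0],0],[[0,0,0],0],[[0,0,0],0],[[0,0,0],0],[[0,0,0],0],[[0,0,0],0]]' 80; python3 meas.py s5
```

```text
position: [0.5263, -0.0224, 0.1335]
wrist_force: [4.1, -1.0, 4.5]
position: [0.5264, -0.0224, 0.1335]
wrist_force: [6.1, -1.0, 4.7]
finger_force: 112.4
clock: 21.52
position: [0.5244, -0.0219, 0.1319]
orientation: [[-0.99, 0.138, -0.0], [0.138, 0.99, -0.0], [0.0, -0.0, -1.0]]
wrist_force: [-0.5, 0.5, 0.2]
finger_gap: 0.937
finger_force: 0.0
tcp board frame [0.0267 0.0012 0.1319]
plate front rel tcp x -0.02251466322825826 yaw deg -0.044515813097795294 pitch deg (x per z) 0.19467301332218853 680
width 0.06759068630662915 centre lat (track=0) -6.752993394162563e-05 minus tcp -0.0012560468112079066 roll deg (lat per z) -0.4122011903108249 19
wood z max rel [0.0118 0.1304] blue z [-0.0792  0.0403]
```

```bash
python3 -m inch '[[[0,0,-4],0],[[0,0,-10],0],[[0,0,-20],0],[[0,0,-30],0],[[0,0,-40],0],[[0,0,-40],0],[[-5,0,-20],0],[[0,0,0],0]]' 85; python3 -m inch '[[[0,40,0],0],[[0,50,0],0],[[0,60,0],0],[[0,60,0],0],[[0,50,0],0],[[0,0,0],0],[[0,0,0],0]]' | grep pos; python3 - <<'E'
from h import *
for n,b in(("scene",(170,310,230,370)),("top",(225,325,280,400))):
    im=optics.read_camera(n)[0][b[0]:b[1],b[2]:b[3]];cv2.imwrite(f"pics/f_{n}.png",cv2.resize(im,(400,400),interpolation=3)[...,::-1])
cv2.imwrite("pics/f.png",cv2.hconcat([cv2.imread("pics/f_scene.png"),cv2.imread("pics/f_top.png")]))
E
python3 meas.py s6
```

```text
clock: 22.58
position: [0.5309, -0.0229, 0.2982]
orientation: [[-0.99, 0.138, 0.005], [0.138, 0.99, -0.001], [-0.005, -0.0, -1.0]]
wrist_force: [0.4, 0.4, 0.3]
finger_gap: 0.998
finger_force: 0.0
position: [0.5649, 0.2345, 0.2948]
tcp board frame [0.0316 0.2598 0.2958]
plate front rel tcp x 0.0 yaw deg -0.0 pitch deg (x per z) 0.0 0Traceback (most recent call last):
  File "meas.py", line 31, in <module>
    E=np.array(E);w=E[:,2]-E[:,1];E=E[abs(w-np.median(w))<.003]
                    ~^^^^^
IndexError: too many indices for array: array is 1-dimensional, but 2 were indexed
```

View pics/f.png

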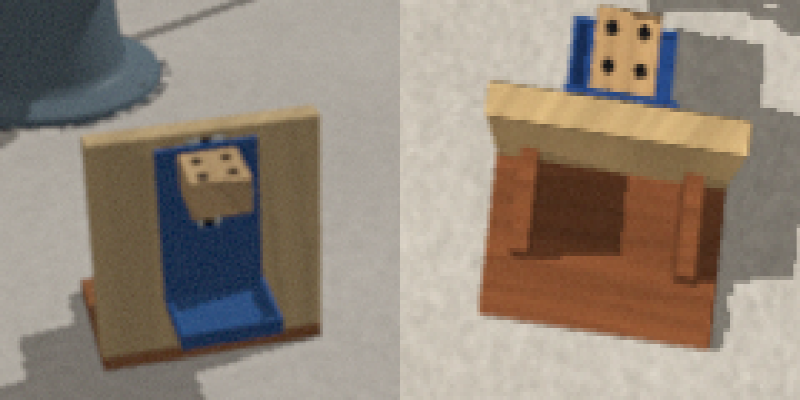

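The holder hangs upright and flush, centred on the track in both views, and the robot is clear of it. I hand it in.

```bash
python3 -c "
from rig import job_done
print(job_done())"
```

```text
the job is handed in; nothing more can be done
None
```

The blue brush holder hangs upright and flush on the plywood board with the screw home at the top of the slot. The gripper has let go and moved clear, the wrist force stayed under about 12 N in the readings taken, and the job was handed in at about 24 s; the hand-in gave no verdict.

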